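Close the carving-tool case: inner flap first, then the lid

TASK

Put the carving-tool case away: push its upright inner flap down flat over the two gouges first, and only then swing the open lid over and press it fully shut. Do it all by pushing gently with the fingers, without pinching or picking up anything. Leave the gouges lying in the case and do not disturb the loose things on the bench around it.

Things in the scene. Friction and masses are not known exactly. Their poses are not given: they have to be found in the camera images.
- case: Wooden tool case fixed on the bench, 280 (its x) x 200 (its y) x 62 mm high without lid, walls 8 mm, brown with brass corners. Origin: centre of its underside, on the bench top. The lid is hinged on its +y long wall, the flap near its -y long wall, on a rail 34 mm wide inside that wall, rail top 42 mm above the bench. Turned by up to 0.35 rad. Pushing it, flap or lid over 60 N fails.
- lid (a joint): Lid angle, rad: 0 = shut, 1.57 = upright, stop at 2.0 (leaning outward to the case's +y). Starts at 1.65 to 1.95. Stiff hinge: the lid stays where it is left, does not fall; shutting takes at most 0.5 N m (3 N at 0.17 m from the hinge). Panel 280 x 200 x 10 mm, brown, dark panel on the outer face, 0.25 kg. It meets the flap: with the flap upright it cannot shut.
- lid_hinge (a point): Middle of the lid's hinge line: on the top of the case's +y wall, outer edge, 62 mm above the bench, case x = 0. The hinge line runs along the case's x.
- lid_edge (a point): Middle of the lid's free edge, half-way through its 10 mm thickness, 200 mm from the hinge. Shut, it lies over the case's -y wall, 67 mm above the bench. The inner face has a grey lining that begins 10 mm in from the edges; fingers pressing on both faces at once count as pinching.
- flap (a joint): Flap angle in rad: 0 = folded down flat over the gouges, 1.57 = upright, stop at 1.65. Starts at 1.35 to 1.6. It folds toward the case's +y side (toward the lid). The hinge is slightly stiff: the flap stays where it is left; folding it takes about 0.15 N m at most (about 1 to 2 N at 0.08 m from the hinge).
- flap_hinge (a point): Middle of the flap's hinge line, along the case's x, at case x = 0, y = -55 mm, 42.5 mm above the bench. The flap is a pale wooden board 250 (case x) x 110 x 6 mm; its upper face when folded is 6 mm above the hinge line (48.5 mm above the bench). Upright, that face looks to the case's -y side.
- flap_edge (a point): Middle of the flap's free edge, 110 mm from its hinge, half-way through its thickness; upright it is about 152 mm above the bench, folded 45.5 mm. The face turned away from the push has a grey lining that begins 8 mm in from the edges; fingers pressing on both faces at once count as pinching.
- gouge_a_mid (a point): Middle of a loose carving gouge (wooden handle, steel blade, 215 mm long, 28 mm thick) lying lengthwise in the case, under where the flap folds down. 21 mm above the bench. Leave it there.
- gouge_b_mid (a point): Middle of a second loose gouge (230 mm long, 29 mm thick) lying beside the first in the case. Leave it there.
- palm_handle_mid (a point): Middle (42 mm up) of a loose turned reddish wooden palm handle, 51 mm wide, 85 mm high, standing on the bench outside the case's -y wall. Bystander.
- sliding_bevel_mid (a point): Middle of a loose sliding bevel (reddish wooden stock with steel blade, 24 x 125 x 20 mm) lying on the bench on the case's -y side. Bystander.
- carving_mid (a point): Middle of a loose small pale wood carving, 59 x 104 x 32 mm, lying on the bench on the case's +y side, behind the open lid. Bystander.

How it is judged (in metres and radians):
On the way:
1. the inner flap is folded down flat while the lid is still open (value of joint flap below 0.08 rad and value of joint lid above 1.2 rad), for 0.2 s.
At the end, for the whole second after the job is handed in: the flap lies flat (within 0.08 rad), the lid is fully shut over it (within 0.03 rad, 6 mm at its edge), both gouges lie in the case and every loose thing is within 30 mm of where it was (value of joint flap below 0.08 rad and value of joint lid below 0.03 rad and distance of each of gouge_a_mid, gouge_b_mid, palm_handle_mid, sliding_bevel_mid, carving_mid from where it was at the start of the episode below 0.03 m and z of each of gouge_a_mid, gouge_b_mid in the frame of case below 0.04 m); the robot touches nothing.
It fails at once if the lid is swung down while the flap still stands up (value of joint lid below 1 rad and value of joint flap above 0.3 rad).
It fails at once if a gouge is moved or lifted (distance of any of gouge_a_mid, gouge_b_mid from where it was at the start of the episode above 0.03 m).
It fails at once if a loose thing on the bench is moved, lifted or knocked over (distance of any of palm_handle_mid, sliding_bevel_mid, carving_mid from where it was at the start of the episode above 0.03 m or angle between palm_handle_mid's own z axis and vertical above 0.4 rad).
It fails at once if the fingers push the case, flap or lid harder than 60 N (contact force between the fingers and case above 60 N).
It fails at once if the flap or the lid is pinched between the fingers ((contact force between the fingers and flap_c0 above 4 N and contact force between the fingers and flap_c1 above 4 N) or (contact force between the fingers and lid_c0 above 4 N and contact force between the fingers and lid_c1 above 4 N)).
It also fails if it takes over 61 s, if anything falls off the work surface, if the arm or the gripper's body presses on something with over 40 N, if the wrist force passes 120 N, or if a joint passes its speed limit or range.

ROBOT

A 6-joint arm with a two-finger parallel gripper is mounted at the origin on a cart in front of the work surface, level with it; the furniture and walls round the work are solid. World frame = base frame: x ahead of the robot, y to its left, z up, the work surface at z = 0. Lengths are in mm, angles in rad, forces in N, time in s.
With the tool pointing down it reaches from about 350 to 975 mm from the base axis. Payload 4.9 kg.
Tool frame: the origin (TCP) lies between the finger pads; the fingertips stand 14 mm ahead of it and the grasp point (between the pads) lies 5 mm behind it (tips_ahead is the distance from the TCP to the fingertips, in mm); y points along the fingers, x is the direction in which the jaws open and shut, and the axes are right-handed (so a half turn about y gives the same grasp; the last joint's range is limited). The gripper opens to 85 mm and grips with 20 to 120 N. Pads are 22 mm wide; open, the fingers measure 114 mm over their backs; the gripper's body (76 mm by 85 mm) begins 54 mm behind the grasp point. The pads swing forward as they close: fully open they stand 13 mm farther back than shut.
Start: joints at [1.182, 0.053, 1.613, -0, 1.476, -0.119], TCP at [166.577, 602.373, 245.304] pointing down, gripper open.
Joint ranges: [-3.01, 3.01], [-1.01, 2.22], [0.06, 2.58], [-1.02, 4.17], [0.09, 2.62], [-3.14, 3.14]. Speed limits (rad/s): [2.57, 2.57, 3.14, 3.14, 3.14, 3.14].

INTERFACE

Orientations are given as a rotation vector (axis times angle).
In Python, from plant import * gives the robot as it stands.
- The arm moves only by the tool send_rows, never from a script. Its argument "targets" is a list of rows, each an object of numbers: "tx", "ty", "tz": the shift along the world's x, y, z in cm; "wx", "wy", "wz": the turn, a rotation vector about the world's x, y, z in degrees. In form: [{"tx": .., "ty": .., "tz": .., "wx": .., "wy": .., "wz": ..}, ...]. A call has 1 to 20 rows; each row shifts and turns the pose as measured when the row begins; what a row does not reach is not made up. A row lasts 1/10 s, in which the tool goes at most 50 mm and 8.59 degrees, less where a joint would pass 70% of its speed; a pose out of reach is approached as far as the arm can. A call is refused whole if a number of a shift passes 5 or a number of a turn 8.59, either way. A call with a gripper value outside its range is refused whole. "gripper" is the closure, from 0 (fully open) to 1 (shut), set as the call begins (left out, the last holds). The fingers move at their own pace and stop on an object; "newtons" is the grip in N (left out, the last holds). Time passes only in rows, so rows that do not move let the fingers close. It gives the time, the measured TCP pose, the force and the opening at its end, in the units of the state.
- sense(): the state, without advancing time (a new reading comes with each control period).
- capture(name): name is "scene" or "top" or "wrist"; returns a dict with "img" (420x560x3 uint8, red, green, blue), "intrinsics" (3x3 intrinsics, pixels), "camera_from_world" (4x4, takes a point from world to camera coordinates). Camera axes: x right, y down, z forward; pixel columns grow to the right and rows downward; lengths in mm; the calibration is good to about 2 mm. A picture is of the moment at which its call begins. There is no depth.
- job_done(): hands the job in, once; it reports no verdict.
Trained networks look in a picture, given as the dict that the camera call returned (one of the last four; its "shot" number tells which), for a name from the list of things; names that differ only in an ending like _2 or _b are one class to them, and where a whole thing is asked for, a point or a joint stands for the part that bears it (a point fixed in the world has none). Each returns a list of dicts, best first, with "conf" (0 to 1); they miss things now and then, are a little off and sometimes report something else, mostly with a low value. They report only what shows in the picture. A call takes as long as a camera call.
- look_for(name, picture): "bbox" ([left, top, right, bottom] in pixels, round what is visible of it).
- cut_out(name, picture): "pixels" (420x560 bool, what is visible of it) and "bbox" ([left, top, right, bottom] in pixels, round what is visible of it).
The state is a dict: "time_s": time; "joint_pos": joint angles; "dq": joint speeds; "joint_torque": joint torques, N m; "position": TCP position; "ee_rot": TCP orientation; "ft_force": force on the tool from outside, world axes, zero at the start; "moment": the same for the moment, N m; "gripper_width": finger opening in mm.
Only numpy, scipy, OpenCV 4.12 (cv2) and the standard library are available. Lean on these libraries where they do the work, as an engineer would, in place of code of your own. Each camera call takes 0.05 s, during which the arm holds its last target.

## Working session

There is one attempt and no reset: what is moved stays moved. The work goes in short steps, Python scripts to look and compute and a tool call to move; the robot and the scene stay as the last step left them, time stands still between calls to the robot, and variables do not carry over. Pictures are saved under pics/ and viewed, and the job is handed in when it is done.

Besides the shell and the picture viewer there is one more tool, called after "Emit:" in YAML: its name, and indented under it one key for each argument. send_rows: Moves the arm, as the interface text tells. Its arguments: {"type":"object","properties":{"targets":{"type":"array","items":{"type":"object","properties":{"tx":{"type":"number"},"ty":{"type":"number"},"tz":{"type":"number"},"wx":{"type":"number"},"wy":{"type":"number"},"wz":{"type":"number"}}}},"gripper":{"type":"number"},"newtons":{"type":"number"}},"required":["targets"]}

```bash
ls; mkdir -p pics
python3 - <<'E'
from plant import *
import cv2
s=sense(); print({k:s[k] for k in ('time_s','position','ee_rot','ft_force','gripper_width')})
for n in ("scene","top","wrist"):
    c=capture(n); cv2.imwrite(f'pics/{n}0.png',c['img'][:,:,::-1]); print(n,c['intrinsics'],c['camera_from_world'])
    for k in ('case','lid','flap','palm_handle_mid','sliding_bevel_mid','carving_mid','gouge_a_mid'):
        print(k,[(d['conf'],d['bbox']) for d in look_for(k,c)[:2]])
E
```

```text
pics
{'time_s': 0.0, 'position': array([166.33551125, 601.82663028, 244.06386814]), 'ee_rot': array([-1.32591999, -1.00687163,  1.00983091]), 'ft_force': array([-0.10510413, -0.34568721,  0.74182661]), 'gripper_width': 85.23564688255591}
scene [[524.98835379   0.         285.22481005]
 [  0.         524.98835379 215.05048126]
 [  0.           0.           1.        ]] [[ 8.86923455e-01 -4.61916347e-01  2.69804599e-04 -5.41306824e+02]
 [-3.48042553e-01 -6.68658709e-01 -6.57085925e-01  2.44893646e+02]
 [ 3.03699137e-01  5.82691015e-01 -7.53815637e-01  1.05400882e+03]
 [ 0.00000000e+00  0.00000000e+00  0.00000000e+00  1.00000000e+00]]
case [(0.67, [137.2, 84.4, 310.1, 280.2])]
lid [(0.59, [135.2, 86.6, 249.5, 214.0])]
flap [(0.76, [201.3, 155.0, 290.2, 254.2])]
palm_handle_mid [(0.74, [300.8, 257.2, 342.4, 303.1]), (0.6, [263.8, 250.9, 284.5, 285.9])]
sliding_bevel_mid [(0.62, [301.1, 257.4, 343.4, 302.6])]
carving_mid [(0.5, [203.5, 160.6, 289.8, 252.6])]
gouge_a_mid []
top [[448.79238102   0.         286.44318689]
 [  0.         448.79238102 215.99066674]
 [  0.           0.          
[... 461 characters left out ...]
268.2])]
sliding_bevel_mid [(0.97, [340.4, 185.5, 376.2, 242.3]), (0.72, [237.6, 181.1, 294.9, 307.6])]
carving_mid [(0.76, [125.7, 262.9, 157.0, 312.2])]
gouge_a_mid []
wrist [[319.16575109   0.         281.6559712 ]
 [  0.         319.16575109 211.74524654]
 [  0.           0.           1.        ]] [[ 2.66350346e-01  9.63876274e-01  1.44728882e-04 -6.24726811e+02]
 [ 9.26108675e-01 -2.55955545e-01  2.77145236e-01 -3.68198655e+01]
 [ 2.67170761e-01 -7.36836948e-02 -9.60828027e-01  3.78475819e+02]
 [ 0.00000000e+00  0.00000000e+00  0.00000000e+00  1.00000000e+00]]
case []
lid []
flap []
palm_handle_mid []
sliding_bevel_mid []
carving_mid [(0.58, [106.2, 412.1, 121.5, 419.1])]
gouge_a_mid []
```

View pics/scene0.png

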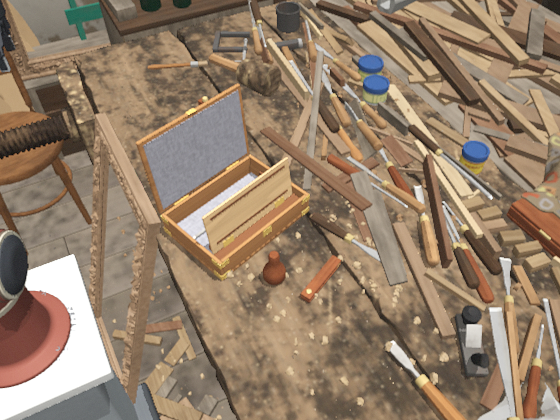

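View pics/top0.png

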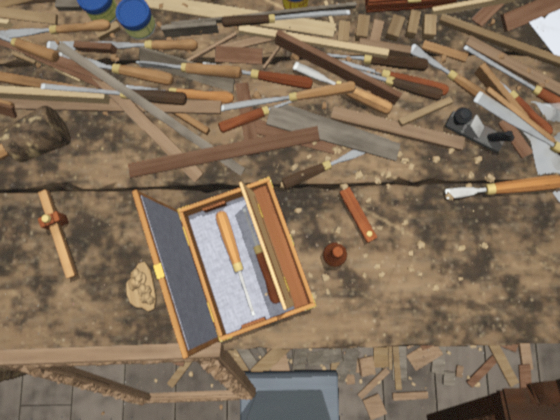

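Run:
```python
import cv2
i=cv2.imread('pics/top0.png'); cv2.imwrite('pics/top0z.png',cv2.resize(i[165:370,115:390],None,fx=2.9,fy=2.9,interpolation=cv2.INTER_CUBIC))
i=cv2.imread('pics/scene0.png'); cv2.imwrite('pics/scene0z.png',cv2.resize(i[70:320,115:365],None,fx=2.4,fy=2.4,interpolation=cv2.INTER_CUBIC))
```

```text
(no output)
```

View pics/top0z.png

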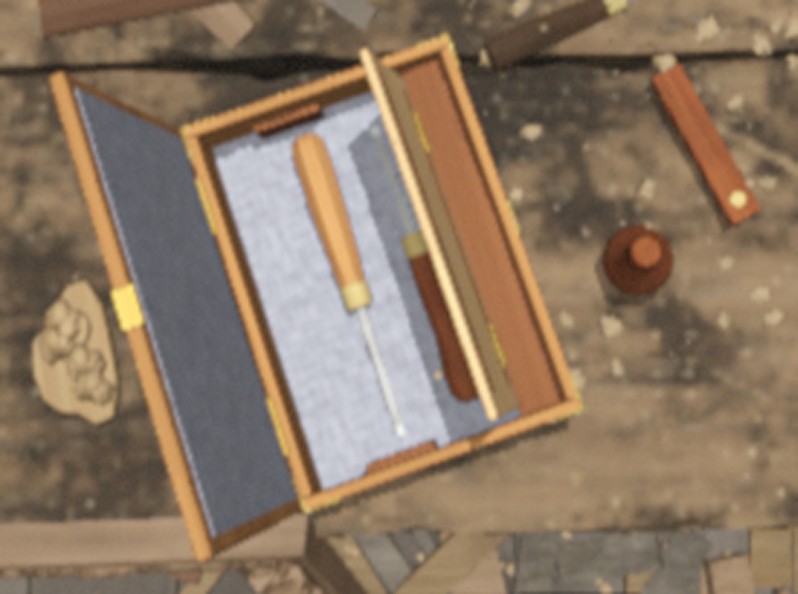

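View pics/scene0z.png

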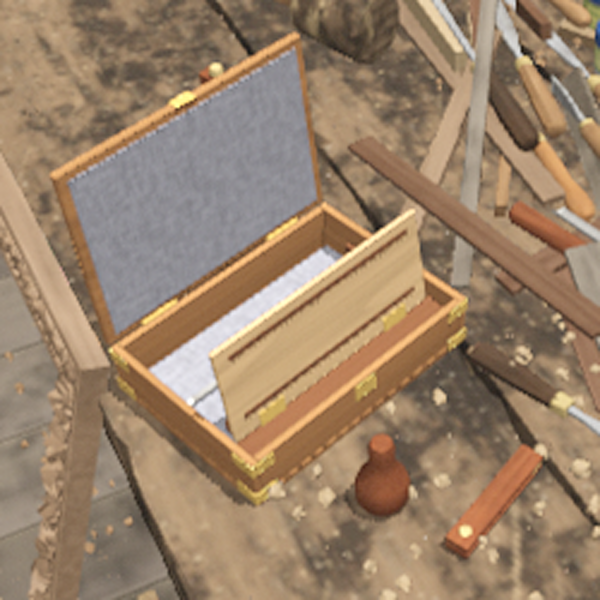

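```bash
cat > fit.py <<'E'
import numpy as np
from scipy.optimize import least_squares
from scipy.spatial.transform import Rotation as R
K={'s':(np.array([[524.988,0,285.225],[0,524.988,215.05],[0,0,1]]),np.array([[8.86923455e-01,-4.61916347e-01,2.69804599e-04,-5.41306824e+02],[-3.48042553e-01,-6.68658709e-01,-6.57085925e-01,2.44893646e+02],[3.03699137e-01,5.82691015e-01,-7.53815637e-01,1.05400882e+03]])),
't':(np.array([[448.792,0,286.443],[0,448.792,215.99],[0,0,1]]),np.array([[-1.60617334e-02,-9.99767173e-01,-1.44090307e-02,-1.42568817e+00],[-9.83636341e-01,1.83856405e-02,-1.79224767e-01,6.01530675e+02],[1.79447958e-01,1.12945858e-02,-9.83702629e-01,8.74320034e+02]]))}
def proj(c,p):
    k,m=K[c]; q=k@(m[:,:3]@p+m[:,3]); return q[:2]/q[2]
def case2w(p,P): # p=(x,y,yaw)
    c,s=np.cos(p[2]),np.sin(p[2]); return np.array([p[0]+c*P[0]-s*P[1],p[1]+s*P[0]+c*P[1],P[2]])
def lidpt(a,x,r,t=0): # t: height above inner face (outward)
    return np.array([x,100-r*np.cos(a)+t*np.sin(a),62+r*np.sin(a)+t*np.cos(a)])
def flappt(a,x,r,t=0):
    return np.array([x,-55+r*np.cos(a)-t*np.sin(a),42.5+r*np.sin(a)+t*np.cos(a)])
def tz(u,v): return (u/2.9+115,v/2.9+165)
def sz(u,v): return (u/2.4+115,v/2.4+70)
if __name__=='__main__':
    obs=[]
    for X,Y,a,b in [(140,100,(182,130),(322,205)),(140,-100,(447,40),(466,298)),(-140,-100,(578,407),(250,470)),(-140,100,(307,508),(112,350))]:
        obs.append((lambda p,X=X,Y=Y:np.array([X,Y,62.]),'t',tz(*a))); obs.append((lambda p,X=X,Y=Y:np.array([X,Y,62.]),'s',sz(*b)))
    for X,a,b in [(140,(57,73),(298,37)),(-140,(203,557),(53,175))]:
        for c,q in (('t',tz(*a)),('s',sz(*b))): obs.append((lambda p,X=X:lidpt(p[3],X,200,5),c,q))
    for X,a,b in [(125,(366,52),(414,212)),(-125,(493,417),(213,353))]:
        for c,q in (('t',tz(*a)),('s',sz(*b))): obs.append((lambda p,X=X:flappt(p[4],X,110,3),c,q))
    f=lambda p:np.concatenate([proj(c,case2w(p,g(p)))-q for g,c,q in obs])
    r=least_squares(f,[400,0,0.2,1.8,1.5],x_scale=[100,100,.1,.1,.1])
    print(r.x,np.round(f(r.x).reshape(-1,2),1).tolist())
    # bystanders from top
    for n,(u,v),z in [('handle',tz(640,258),60),('bevel_a',tz(665,75),20),('bevel_b',tz(740,215),20),('carv_r',tz(115,350),15),('carv_l',tz(35,350),15),('carvtop',tz(85,280),15)]:
        k,m=K['t']; d=m[:,:3].T@np.linalg.solve(k,[u,v,1]); o=-m[:,:3].T@m[:,3]; print(n,np.round(o+d*(z-o[2])/d[2]))
    p=r.x
    for n,P in [('hinge',(0,100,62)),('lidedge',lidpt(p[3],0,200,5)),('flapedge',flappt(p[4],0,110,3)),('flapedge+',flappt(p[4],125,110,3)),('flapedge-',flappt(p[4],-125,110,3)),('lid+',lidpt(p[3],140,200,5)),('lid-',lidpt(p[3],-140,200,5))]: print(n,np.round(case2w(p,P)))
E
python3 fit.py; python3 -c "
from scipy.spatial.transform import Rotation as R
print(R.from_rotvec([-1.32591999, -1.00687163,  1.00983091]).as_matrix().round(3))"
```

```text
[5.19484845e+02 7.18820097e+01 3.27806263e-01 1.65320998e+00
 1.43679296e+00] [[0.3, -1.3], [0.5, -1.3], [0.2, -2.2], [-0.3, -0.0], [1.9, 0.1], [-0.2, -1.1], [-0.6, 0.3], [-1.6, -1.0], [0.0, -1.1], [-0.6, -1.7], [1.0, 0.6], [-1.6, 0.6], [-0.2, -1.8], [-0.5, -0.9], [0.9, 0.3], [-2.1, 1.4]]
handle [ 520. -110.   60.]
bevel_a [ 661. -138.   20.]
bevel_b [ 554. -188.   20.]
carv_r [464. 269.  15.]
carv_l [465. 327.  15.]
carvtop [516. 293.  15.]
hinge [487. 167.  62.]
lidedge [480. 187. 261.]
flapedge [533.  31. 152.]
flapedge+ [652.  71. 152.]
flapedge- [415.  -9. 152.]
lid+ [613. 232. 261.]
lid- [348. 142. 261.]
[[ 0.267 -0.001 -0.964]
 [ 0.964 -0.002  0.267]
 [-0.002 -1.     0.   ]]
```

Emit:
send_rows:
  targets:
    - {"tz":3.3}
    - {"tz":3.3}
    - {"tz":3.3}
    - {"tx":2,"ty":-3.2,"wz":-2.9}
    - {"tx":2,"ty":-3.2,"wz":-2.9}
    - {"tx":2,"ty":-3.2,"wz":-2.9}
    - {"tx":2,"ty":-3.2,"wz":-2.9}
    - {"tx":2,"ty":-3.2,"wz":-2.9}
    - {"tx":2,"ty":-3.2,"wz":-2.9}
    - {"tx":2,"ty":-3.2,"wz":-2.9}
    - {"tx":2,"ty":-3.2,"wz":-2.9}
    - {"tx":2,"ty":-3.2,"wz":-2.9}
    - {"tx":2,"ty":-3.2,"wz":-2.9}
  gripper: 1
  newtons: 20

```text
$.targets[0]: bad value
```

Emit:
send_rows:
  targets:
    - {"tx":0,"ty":0,"tz":3.3,"wx":0,"wy":0,"wz":0}
    - {"tx":0,"ty":0,"tz":3.3,"wx":0,"wy":0,"wz":0}
    - {"tx":0,"ty":0,"tz":3.3,"wx":0,"wy":0,"wz":0}
    - {"tx":2,"ty":-3.2,"tz":0,"wx":0,"wy":0,"wz":-2.9}
    - {"tx":2,"ty":-3.2,"tz":0,"wx":0,"wy":0,"wz":-2.9}
    - {"tx":2,"ty":-3.2,"tz":0,"wx":0,"wy":0,"wz":-2.9}
    - {"tx":2,"ty":-3.2,"tz":0,"wx":0,"wy":0,"wz":-2.9}
    - {"tx":2,"ty":-3.2,"tz":0,"wx":0,"wy":0,"wz":-2.9}
    - {"tx":2,"ty":-3.2,"tz":0,"wx":0,"wy":0,"wz":-2.9}
    - {"tx":2,"ty":-3.2,"tz":0,"wx":0,"wy":0,"wz":-2.9}
  gripper: 1
  newtons: 20

```text
time_s: 2.2
position: [307.4, 372.1, 347.7]
ee_rot: [-1.443, -0.735, 0.733]
ft_force: [0.8, 0.2, 0.3]
gripper_width: 0.1
```

Emit:
send_rows:
  targets:
    - {"tx":2,"ty":-3.2,"tz":0,"wx":0,"wy":0,"wz":-2.9}
    - {"tx":2,"ty":-3.2,"tz":0,"wx":0,"wy":0,"wz":-2.9}
    - {"tx":2,"ty":-3.2,"tz":0,"wx":0,"wy":0,"wz":-2.9}
    - {"tx":2,"ty":-3.2,"tz":0,"wx":0,"wy":0,"wz":-2.9}
    - {"tx":2,"ty":-3.2,"tz":0,"wx":0,"wy":0,"wz":-2.9}
    - {"tx":2,"ty":-3.2,"tz":0,"wx":0,"wy":0,"wz":-2.9}
    - {"tx":2,"ty":-3.2,"tz":0,"wx":0,"wy":0,"wz":-2.9}
    - {"tx":2,"ty":-3.2,"tz":0,"wx":0,"wy":0,"wz":-2.9}
    - {"tx":2,"ty":-3.2,"tz":0,"wx":0,"wy":0,"wz":-2.9}
    - {"tx":2,"ty":-3.2,"tz":0,"wx":0,"wy":0,"wz":-2.9}
    - {"tx":2,"ty":-3.2,"tz":0,"wx":0,"wy":0,"wz":-2.9}
    - {"tx":2,"ty":-3.2,"tz":0,"wx":0,"wy":0,"wz":-2.9}
    - {"tx":0,"ty":0,"tz":0,"wx":0,"wy":0,"wz":0}

```text
time_s: 3.5
position: [555.3, -33.3, 349.9]
ee_rot: [-1.56, -0.245, 0.23]
ft_force: [0.3, 0.6, 0.2]
gripper_width: -0.1
```

```bash
cat > st.py <<'E'
from plant import *
from fit import *
P0=[519.5,71.9,.328]
def st():
    s=sense(); M=R.from_rotvec(s['ee_rot']).as_matrix(); tip=s['position']+14*M[:,1]
    c,sn=np.cos(P0[2]),np.sin(P0[2]); d=tip-[P0[0],P0[1],0]
    print('t',round(s['time_s'],2),'pos',s['position'].round(1),'tip in case',np.round([c*d[0]+sn*d[1],-sn*d[0]+c*d[1],d[2]],1),'F',s['ft_force'].round(1),'w',round(s['gripper_width'],1)); print('toolx heading',np.degrees(np.arctan2(M[1,0],M[0,0])).round(1),'y',M[:,1].round(3)); return s
E
python3 -c "
from st import *
st()"
```

```text
t 3.5 pos [555.3 -33.3 349.9] tip in case [ 1.000e-01 -1.112e+02  3.359e+02] F [0.3 0.6 0.2] w -0.1
toolx heading 17.3 y [ 0.01  -0.001 -1.   ]
```

Emit:
send_rows:
  targets:
    - {"tx":-0.2,"ty":0.4,"tz":-4,"wx":0,"wy":0,"wz":0}
    - {"tx":-0.2,"ty":0.4,"tz":-4,"wx":0,"wy":0,"wz":0}
    - {"tx":-0.2,"ty":0.4,"tz":-4,"wx":0,"wy":0,"wz":0}
    - {"tx":-0.2,"ty":0.4,"tz":-4,"wx":0,"wy":0,"wz":0}
    - {"tx":0,"ty":0.3,"tz":-3,"wx":0,"wy":0,"wz":0}
    - {"tx":0,"ty":0,"tz":0,"wx":0,"wy":0,"wz":0}

```text
time_s: 4.1
position: [545.7, -12.4, 157.2]
ee_rot: [-1.56, -0.25, 0.225]
ft_force: [0.2, -0.5, 0.1]
gripper_width: 0.1
```

```bash
python3 -c "
from st import *
import cv2
st()
c=capture('scene'); i=c['img'][:,:,::-1][40:320,115:400]; cv2.imwrite('pics/s1.png',cv2.resize(i,None,fx=2,fy=2))
c=capture('top'); i=c['img'][:,:,::-1][165:370,115:390]; cv2.imwrite('pics/t1.png',cv2.resize(i,None,fx=2,fy=2))
"
```

```text
t 4.1 pos [545.7 -12.4 157.2] tip in case [ -2.2 -88.3 143.2] F [ 0.2 -0.5  0.1] w 0.1
toolx heading 17.4 y [ 0.016 -0.    -1.   ]
```

View pics/s1.png

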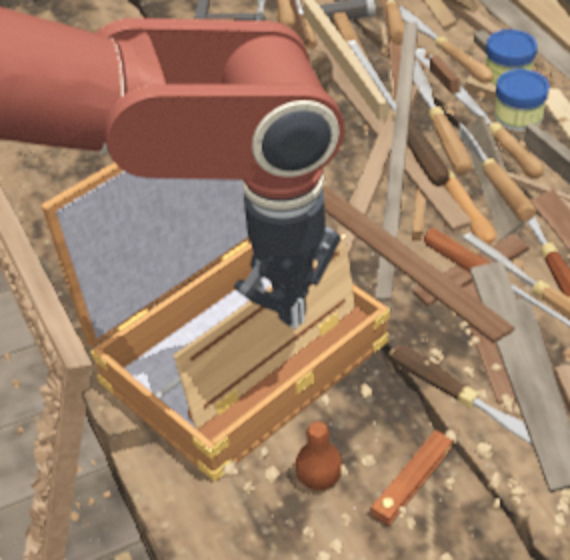

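View pics/t1.png

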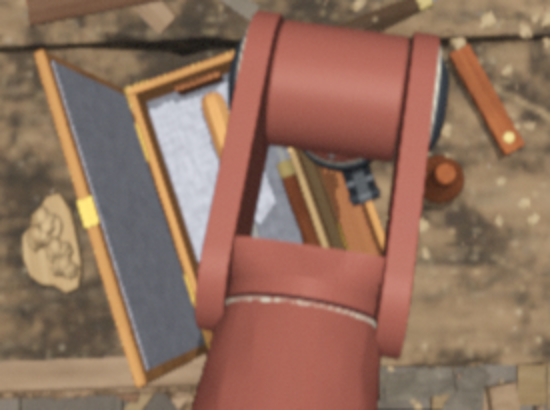

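Emit:
send_rows:
  targets:
    - {"tx":0,"ty":0,"tz":-1.5,"wx":0,"wy":0,"wz":0}
    - {"tx":0,"ty":0,"tz":-1.5,"wx":0,"wy":0,"wz":0}
    - {"tx":-0.4,"ty":1.2,"tz":0,"wx":0,"wy":0,"wz":0}
    - {"tx":-0.4,"ty":1.1,"tz":0,"wx":0,"wy":0,"wz":0}
    - {"tx":-0.3,"ty":0.8,"tz":-0.1,"wx":0,"wy":0,"wz":0}
    - {"tx":-0.3,"ty":0.8,"tz":-0.2,"wx":0,"wy":0,"wz":0}
    - {"tx":-0.2,"ty":0.6,"tz":-0.3,"wx":0,"wy":0,"wz":0}
    - {"tx":-0.2,"ty":0.6,"tz":-0.3,"wx":0,"wy":0,"wz":0}
    - {"tx":0,"ty":0,"tz":0,"wx":0,"wy":0,"wz":0}

```text
time_s: 5.1
position: [534.7, 41.9, 130.5]
ee_rot: [-1.568, -0.27, 0.208]
ft_force: [0.6, -0.3, 0.6]
gripper_width: -0.0
```

```bash
python3 -c "
from st import *
import cv2
st()
c=capture('scene'); i=c['img'][:,:,::-1][40:320,115:400]; cv2.imwrite('pics/s2.png',cv2.resize(i,None,fx=2,fy=2))
"
```

```text
t 5.1 pos [534.7  41.9 130.5] tip in case [  5.3 -33.6 116.5] F [ 0.6 -0.3  0.6] w -0.0
toolx heading 17.4 y [ 0.041 -0.004 -0.999]
```

View pics/s2.png

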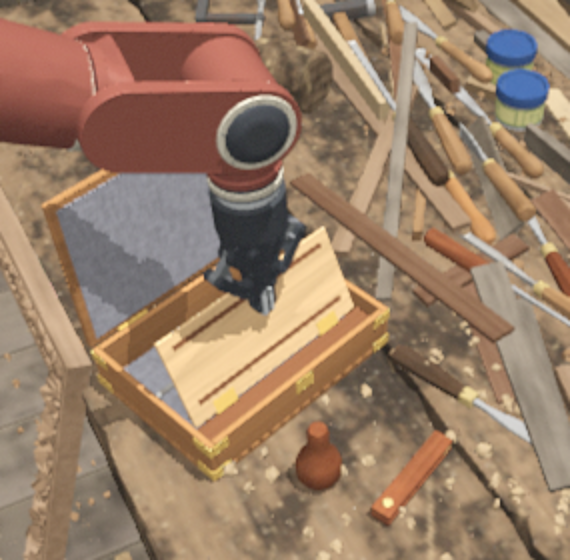

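Emit:
send_rows:
  targets:
    - {"tx":-0.3,"ty":0.8,"tz":-0.7,"wx":0,"wy":0,"wz":0}
    - {"tx":-0.3,"ty":0.8,"tz":-0.7,"wx":0,"wy":0,"wz":0}
    - {"tx":-0.2,"ty":0.6,"tz":-0.8,"wx":0,"wy":0,"wz":0}
    - {"tx":-0.2,"ty":0.5,"tz":-0.8,"wx":0,"wy":0,"wz":0}
    - {"tx":-0.1,"ty":0.3,"tz":-0.9,"wx":0,"wy":0,"wz":0}
    - {"tx":0,"ty":0.2,"tz":-0.9,"wx":0,"wy":0,"wz":0}
    - {"tx":0,"ty":0,"tz":0,"wx":0,"wy":0,"wz":0}

```text
time_s: 5.85
position: [522.4, 76.3, 77.7]
ee_rot: [-1.568, -0.269, 0.208]
ft_force: [-0.4, 0.1, 0.7]
gripper_width: -0.4
```

```bash
python3 -c "
from st import *
st()
"
```

```text
t 5.85 pos [522.4  76.3  77.7] tip in case [ 4.6  3.  63.7] F [-0.4  0.1  0.7] w -0.4
toolx heading 17.4 y [ 0.04  -0.004 -0.999]
```

Emit:
send_rows:
  targets:
    - {"tx":0,"ty":0,"tz":-0.5,"wx":0,"wy":0,"wz":0}
    - {"tx":0,"ty":0,"tz":-0.5,"wx":0,"wy":0,"wz":0}
    - {"tx":0,"ty":0,"tz":-0.3,"wx":0,"wy":0,"wz":0}
    - {"tx":0,"ty":0,"tz":0,"wx":0,"wy":0,"wz":0}

```text
time_s: 6.25
position: [522.6, 76.0, 63.4]
ee_rot: [-1.568, -0.268, 0.207]
ft_force: [0.2, 0.6, 0.2]
gripper_width: 0.4
```

```bash
python3 -c "
from st import *
import cv2
st()
c=capture('scene'); i=c['img'][:,:,::-1][40:320,115:400]; cv2.imwrite('pics/s3.png',cv2.resize(i,None,fx=2,fy=2))
"
```

```text
t 6.25 pos [522.6  76.   63.4] tip in case [ 4.7  2.6 49.4] F [0.2 0.6 0.2] w 0.4
toolx heading 17.3 y [ 0.039 -0.004 -0.999]
```

View pics/s3.png

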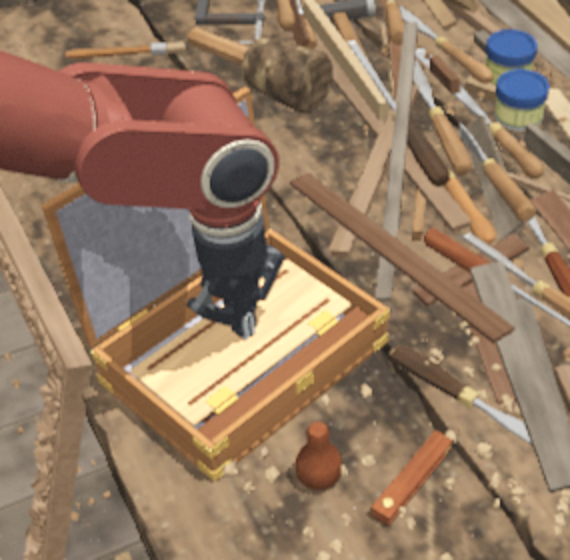

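Nearly flat, with no force yet. I'll press down in small steps until contact.

Emit:
send_rows:
  targets:
    - {"tx":0,"ty":0,"tz":-0.2,"wx":0,"wy":0,"wz":0}
    - {"tx":0,"ty":0,"tz":0,"wx":0,"wy":0,"wz":0}

```text
time_s: 6.5
position: [523.7, 75.9, 63.0]
ee_rot: [-1.568, -0.269, 0.205]
ft_force: [-0.6, 0.5, 0.2]
gripper_width: 0.1
```

Emit:
send_rows:
  targets:
    - {"tx":0,"ty":0,"tz":-0.2,"wx":0,"wy":0,"wz":0}
    - {"tx":0,"ty":0,"tz":0,"wx":0,"wy":0,"wz":0}

```text
time_s: 6.7
position: [524.5, 75.8, 63.1]
ee_rot: [-1.568, -0.27, 0.205]
ft_force: [0.8, -0.1, -0.1]
gripper_width: 0.1
```

Emit:
send_rows:
  targets:
    - {"tx":0,"ty":0,"tz":-0.3,"wx":0,"wy":0,"wz":0}

```text
time_s: 6.8
position: [525.2, 75.9, 62.2]
ee_rot: [-1.568, -0.27, 0.205]
ft_force: [-12.0, -0.3, 27.0]
gripper_width: -0.0
```

```bash
python3 -c "
from st import *
st()
"
```

```text
t 6.8 pos [525.2  75.9  62.2] tip in case [ 7.2  1.7 48.2] F [-12.   -0.3  27. ] w -0.0
toolx heading 17.3 y [ 0.043 -0.004 -0.999]
```

Emit:
send_rows:
  targets:
    - {"tx":0,"ty":0,"tz":2,"wx":0,"wy":0,"wz":0}
    - {"tx":0,"ty":-0.5,"tz":4,"wx":0,"wy":0,"wz":0}
    - {"tx":0,"ty":-0.5,"tz":4,"wx":0,"wy":0,"wz":0}
    - {"tx":0,"ty":-0.5,"tz":4,"wx":0,"wy":0,"wz":0}
    - {"tx":0,"ty":-0.5,"tz":4,"wx":0,"wy":2,"wz":0}
    - {"tx":0,"ty":0,"tz":4,"wx":0,"wy":0,"wz":0}
    - {"tx":0,"ty":0,"tz":4,"wx":0,"wy":0,"wz":0}
    - {"tx":0,"ty":0,"tz":3,"wx":0,"wy":0,"wz":0}
    - {"tx":0,"ty":0,"tz":0,"wx":0,"wy":0,"wz":0}

```text
time_s: 7.7
position: [520.1, 54.5, 358.5]
ee_rot: [-1.563, -0.238, 0.236]
ft_force: [0.1, 0.3, 0.6]
gripper_width: 0.1
```

```bash
python3 -c "
from st import *
import cv2
st()
c=capture('scene'); i=c['img'][:,:,::-1][40:320,115:400]; cv2.imwrite('pics/s4.png',cv2.resize(i,None,fx=2,fy=2))
for x in (125,-125): print([proj('s',case2w(P0,flappt(a,x,110,6))) for a in (0,.08)])
"
```

```text
t 7.7 pos [520.1  54.5 358.5] tip in case [ -5.  -16.7 344.5] F [0.1 0.3 0.6] w 0.1
toolx heading 17.3 y [ 0.002 -0.005 -1.   ]
[array([258.13397032, 169.62123523]), array([258.23241494, 167.21410824])]
[array([178.74724144, 225.52757292]), array([178.38369061, 223.20955544])]
```

View pics/s4.png

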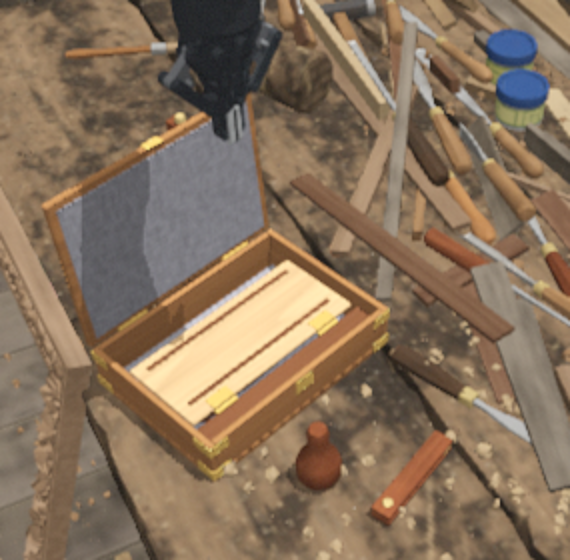

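Emit:
send_rows:
  targets:
    - {"tx":-1.2,"ty":3.5,"tz":0,"wx":0,"wy":0,"wz":0}
    - {"tx":-1.2,"ty":3.5,"tz":0,"wx":0,"wy":0,"wz":0}
    - {"tx":-1.2,"ty":3.5,"tz":0,"wx":0,"wy":0,"wz":0}
    - {"tx":-1.2,"ty":3.5,"tz":0,"wx":0,"wy":0,"wz":0}
    - {"tx":-1.1,"ty":3.2,"tz":0,"wx":0,"wy":0,"wz":0}
    - {"tx":0,"ty":0,"tz":0,"wx":0,"wy":0,"wz":0}

```text
time_s: 8.35
position: [455.5, 230.1, 342.3]
ee_rot: [-1.564, -0.219, 0.248]
ft_force: [-0.1, -0.5, 0.6]
gripper_width: 0.0
```

```bash
python3 -c "
from st import *
import cv2
st()
c=capture('top'); i=c['img'][:,:,::-1][165:370,115:390]; cv2.imwrite('pics/t5.png',cv2.resize(i,None,fx=2,fy=2))
"
```

```text
t 8.35 pos [455.5 230.1 342.3] tip in case [ -9.9 170.4 328.3] F [-0.1 -0.5  0.6] w 0.0
toolx heading 17.0 y [-0.017 -0.009 -1.   ]
```

View pics/t5.png

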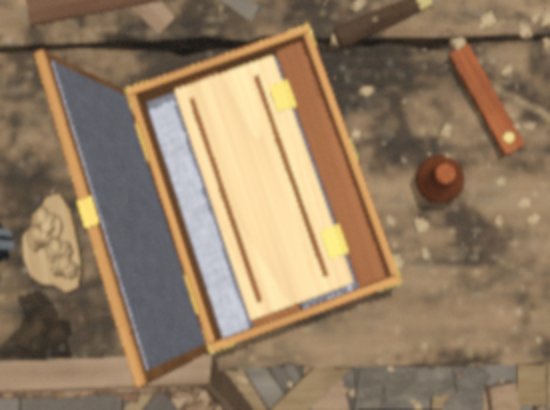

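Emit:
send_rows:
  targets:
    - {"tx":-1.6,"ty":-0.5,"tz":-2.5,"wx":0,"wy":0,"wz":0}
    - {"tx":-1.6,"ty":-0.5,"tz":-2.5,"wx":0,"wy":0,"wz":0}
    - {"tx":0,"ty":0,"tz":-2.5,"wx":0,"wy":0,"wz":0}
    - {"tx":0,"ty":0,"tz":-2,"wx":0,"wy":0,"wz":0}
    - {"tx":0,"ty":0,"tz":0,"wx":0,"wy":0,"wz":0}

```text
time_s: 8.9
position: [422.2, 213.5, 237.1]
ee_rot: [-1.57, -0.208, 0.25]
ft_force: [-0.2, -0.9, -0.1]
gripper_width: 0.1
```

```bash
python3 -c "
from st import *
import cv2
st()
c=capture('scene'); i=c['img'][:,:,::-1][40:320,115:400]; cv2.imwrite('pics/s6.png',cv2.resize(i,None,fx=2,fy=2))
"
```

```text
t 8.9 pos [422.2 213.5 237.1] tip in case [-46.9 165.3 223.1] F [-0.2 -0.9 -0.1] w 0.1
toolx heading 16.7 y [-0.024 -0.015 -1.   ]
```

View pics/s6.png

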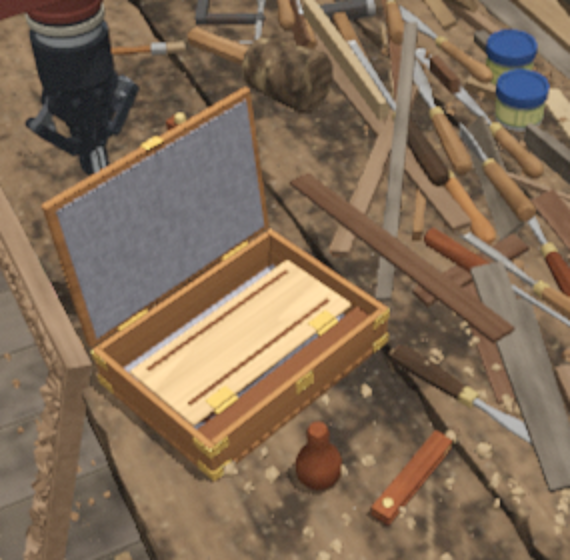

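Emit:
send_rows:
  targets:
    - {"tx":0.4,"ty":-1.2,"tz":0,"wx":0,"wy":0,"wz":0}
    - {"tx":0.4,"ty":-1.2,"tz":0,"wx":0,"wy":0,"wz":0}
    - {"tx":0.3,"ty":-1.0,"tz":0,"wx":0,"wy":0,"wz":0}
    - {"tx":0.3,"ty":-1.0,"tz":0,"wx":0,"wy":0,"wz":0}
    - {"tx":0.3,"ty":-1.0,"tz":0,"wx":0,"wy":0,"wz":0}
    - {"tx":0.3,"ty":-1.0,"tz":0,"wx":0,"wy":0,"wz":0}
    - {"tx":0.3,"ty":-1.0,"tz":0,"wx":0,"wy":0,"wz":0}
    - {"tx":0.3,"ty":-1.0,"tz":0,"wx":0,"wy":0,"wz":0}

```text
time_s: 9.75
position: [453.1, 123.0, 243.2]
ee_rot: [-1.567, -0.214, 0.242]
ft_force: [-0.7, 2.4, -0.4]
gripper_width: 0.1
```

```bash
python3 -c "
from st import *
import cv2
st()
c=capture('scene'); i=c['img'][:,:,::-1][40:320,115:400]; cv2.imwrite('pics/s7.png',cv2.resize(i,None,fx=2,fy=2))
"
```

```text
t 9.75 pos [453.1 123.  243.2] tip in case [-46.7  69.7 229.2] F [-0.7  2.4 -0.4] w 0.1
toolx heading 16.6 y [-0.017 -0.011 -1.   ]
```

View pics/s7.png

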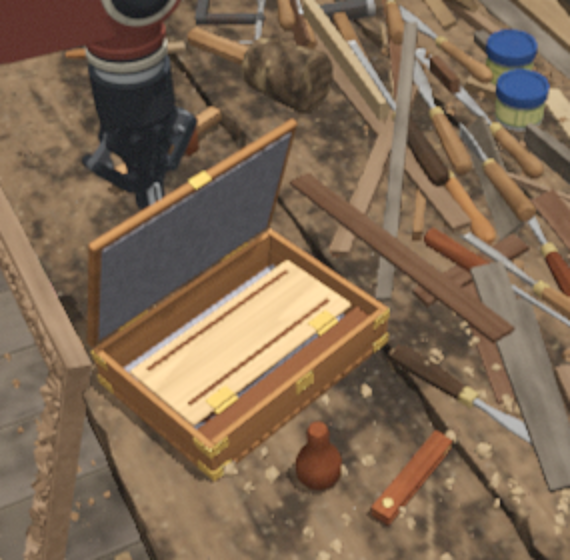

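Emit:
send_rows:
  targets:
    - {"tx":0.4,"ty":-1.0,"tz":-0.4,"wx":0,"wy":0,"wz":0}
    - {"tx":0.3,"ty":-1.0,"tz":-0.4,"wx":0,"wy":0,"wz":0}
    - {"tx":0.4,"ty":-1.0,"tz":-0.5,"wx":0,"wy":0,"wz":0}
    - {"tx":0.3,"ty":-1.0,"tz":-0.5,"wx":0,"wy":0,"wz":0}
    - {"tx":0.3,"ty":-0.8,"tz":-0.7,"wx":0,"wy":0,"wz":0}
    - {"tx":0.3,"ty":-0.8,"tz":-0.7,"wx":0,"wy":0,"wz":0}
    - {"tx":0.3,"ty":-0.8,"tz":-0.8,"wx":0,"wy":0,"wz":0}

```text
time_s: 10.5
position: [479.1, 51.5, 201.8]
ee_rot: [-1.571, -0.215, 0.24]
ft_force: [0.1, 1.3, 1.6]
gripper_width: -0.1
```

```bash
python3 -c "
from st import *
import cv2
st()
c=capture('scene'); i=c['img'][:,:,::-1][40:320,115:400]; cv2.imwrite('pics/s8.png',cv2.resize(i,None,fx=2,fy=2))
"
```

```text
t 10.5 pos [479.1  51.5 201.8] tip in case [-45.1  -6.4 187.8] F [0.1 1.3 1.6] w -0.1
toolx heading 16.6 y [-0.014 -0.014 -1.   ]
```

View pics/s8.png

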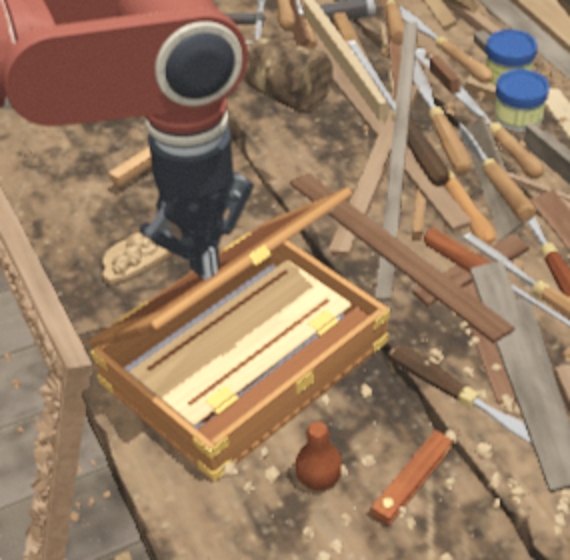

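Emit:
send_rows:
  targets:
    - {"tx":0.3,"ty":-0.7,"tz":-1.0,"wx":0,"wy":0,"wz":0}
    - {"tx":0.2,"ty":-0.7,"tz":-1.0,"wx":0,"wy":0,"wz":0}
    - {"tx":0.2,"ty":-0.5,"tz":-1.0,"wx":0,"wy":0,"wz":0}
    - {"tx":0.2,"ty":-0.5,"tz":-1.0,"wx":0,"wy":0,"wz":0}
    - {"tx":0.1,"ty":-0.4,"tz":-1.0,"wx":0,"wy":0,"wz":0}
    - {"tx":0.1,"ty":-0.2,"tz":-1.0,"wx":0,"wy":0,"wz":0}
    - {"tx":0,"ty":-0.1,"tz":-1.0,"wx":0,"wy":0,"wz":0}

```text
time_s: 11.25
position: [491.7, 16.1, 124.9]
ee_rot: [-1.573, -0.215, 0.238]
ft_force: [2.0, -0.1, 1.0]
gripper_width: 0.2
```

```bash
python3 -c "
from st import *
import cv2
st()
c=capture('scene'); i=c['img'][:,:,::-1][40:320,115:400]; cv2.imwrite('pics/s9.png',cv2.resize(i,None,fx=2,fy=2))
"
```

```text
t 11.25 pos [491.7  16.1 124.9] tip in case [-44.5 -44.  110.9] F [ 2.  -0.1  1. ] w 0.2
toolx heading 16.5 y [-0.012 -0.017 -1.   ]
```

View pics/s9.png

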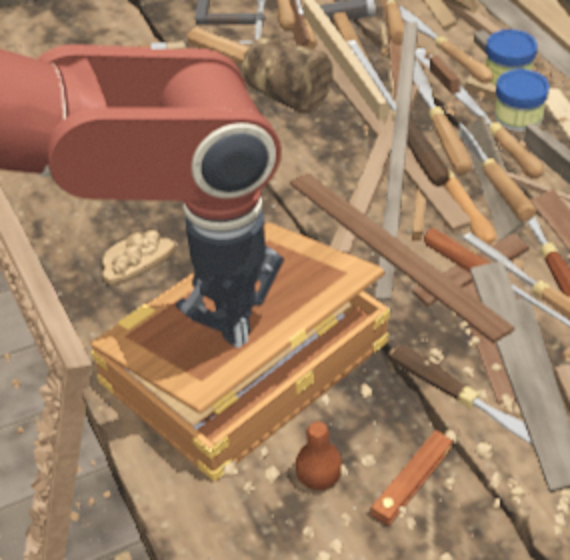

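Now press straight down: tip from 111 to 72 mm, slowly at the end.

Emit:
send_rows:
  targets:
    - {"tx":0,"ty":0,"tz":-0.8,"wx":0,"wy":0,"wz":0}
    - {"tx":0,"ty":0,"tz":-0.8,"wx":0,"wy":0,"wz":0}
    - {"tx":0,"ty":0,"tz":-0.6,"wx":0,"wy":0,"wz":0}
    - {"tx":0,"ty":0,"tz":-0.6,"wx":0,"wy":0,"wz":0}

```text
time_s: 11.7
position: [490.6, 16.5, 92.8]
ee_rot: [-1.573, -0.214, 0.241]
ft_force: [-0.1, -0.8, 1.7]
gripper_width: -0.0
```

Emit:
send_rows:
  targets:
    - {"tx":0,"ty":0,"tz":-0.3,"wx":0,"wy":0,"wz":0}
    - {"tx":0,"ty":0,"tz":-0.3,"wx":0,"wy":0,"wz":0}

```text
time_s: 11.9
position: [490.4, 16.6, 86.0]
ee_rot: [-1.573, -0.214, 0.242]
ft_force: [-0.2, -1.0, 11.5]
gripper_width: 0.3
```

Emit:
send_rows:
  targets:
    - {"tx":0,"ty":0,"tz":-0.2,"wx":0,"wy":0,"wz":0}

```text
time_s: 12.0
position: [490.6, 16.6, 85.8]
ee_rot: [-1.573, -0.213, 0.243]
ft_force: [-11.0, 0.5, 22.0]
gripper_width: 0.1
```

Emit:
send_rows:
  targets:
    - {"tx":0,"ty":0,"tz":-0.3,"wx":0,"wy":0,"wz":0}

```text
time_s: 12.1
position: [490.8, 16.6, 85.8]
ee_rot: [-1.573, -0.211, 0.245]
ft_force: [-12.8, 0.9, 24.7]
gripper_width: -0.3
```

Emit:
send_rows:
  targets:
    - {"tx":0,"ty":0,"tz":1,"wx":0,"wy":0,"wz":0}
    - {"tx":0,"ty":0,"tz":3,"wx":0,"wy":0,"wz":0}
    - {"tx":0,"ty":0,"tz":4,"wx":0,"wy":0,"wz":0}
    - {"tx":0,"ty":0,"tz":4,"wx":0,"wy":0,"wz":0}
    - {"tx":-2,"ty":3,"tz":4,"wx":0,"wy":0,"wz":0}
    - {"tx":-2,"ty":4,"tz":4,"wx":0,"wy":0,"wz":0}
    - {"tx":-2,"ty":4,"tz":2,"wx":0,"wy":0,"wz":0}
    - {"tx":-2,"ty":4,"tz":0,"wx":0,"wy":0,"wz":0}
    - {"tx":-2,"ty":4,"tz":0,"wx":0,"wy":0,"wz":0}
    - {"tx":-2,"ty":4,"tz":0,"wx":0,"wy":0,"wz":0}
    - {"tx":0,"ty":4,"tz":0,"wx":0,"wy":0,"wz":0}
    - {"tx":0,"ty":4,"tz":0,"wx":0,"wy":0,"wz":0}
    - {"tx":0,"ty":0,"tz":0,"wx":0,"wy":0,"wz":0}

```text
time_s: 13.4
position: [366.3, 329.5, 307.7]
ee_rot: [-1.562, -0.216, 0.235]
ft_force: [0.2, -1.5, -0.5]
gripper_width: -0.2
```

```bash
python3 -c "
from st import *
import cv2
st()
c=capture('scene'); i=c['img'][:,:,::-1][70:320,115:365]; cv2.imwrite('pics/s10.png',cv2.resize(i,None,fx=2.4,fy=2.4,interpolation=cv2.INTER_CUBIC))
c=capture('top'); i=c['img'][:,:,::-1][165:370,115:390]; cv2.imwrite('pics/t10.png',cv2.resize(i,None,fx=2.9,fy=2.9,interpolation=cv2.INTER_CUBIC))
for a in (0,.03,.06):
  print(a,[((proj('s',case2w(P0,lidpt(a,x,200,10)))-[115,70])*2.4).round(1) for x in (140,-140)],[((proj('t',case2w(P0,lidpt(a,x,200,10)))-[115,165])*2.9).round(1) for x in (140,-140)])
"
```

```text
t 13.4 pos [366.3 329.5 307.7] tip in case [-62.2 293.3 293.7] F [ 0.2 -1.5 -0.5] w -0.2
toolx heading 16.4 y [-0.011 -0.004 -1.   ]
0 [array([465.6, 290.8]), array([248.5, 460.6])] [array([446.9,  29.9]), array([584.1, 407.4])]
0.03 [array([465.5, 286.3]), array([247.5, 456.2])] [array([446. ,  27.8]), array([584.1, 407.7])]
0.06 [array([465.3, 281.7]), array([246.4, 451.7])] [array([444.7,  25.7]), array([583.7, 408.2])]
```

View pics/s10.png

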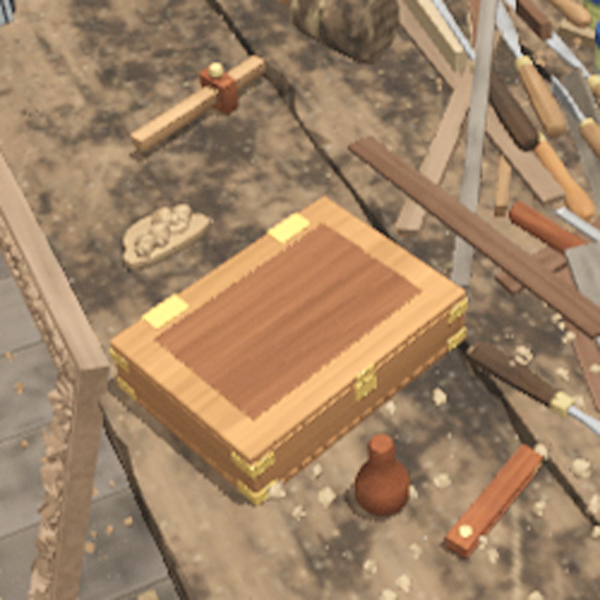

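View pics/t10.png

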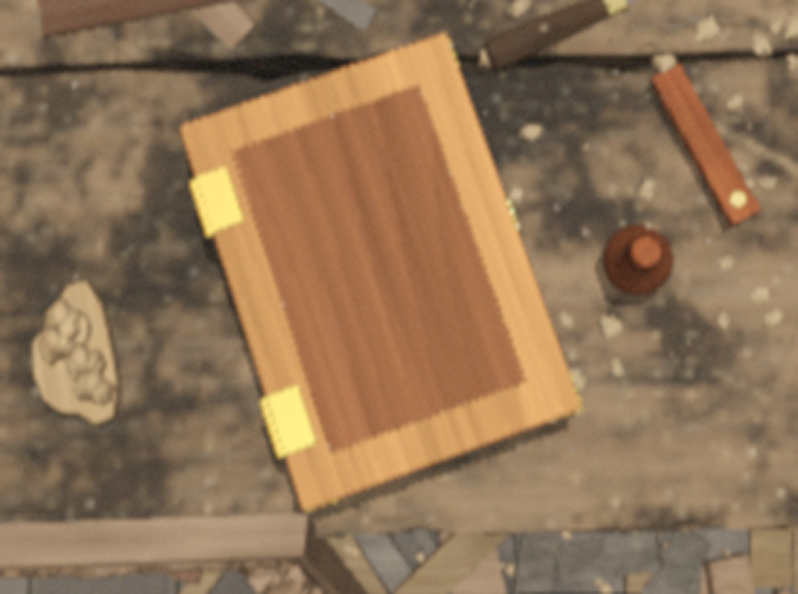

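```bash
python3 -c "
from plant import *
print(job_done())"
```

```text
the job is handed in; nothing more can be done
None
```

The case is shut and I've handed the job in at about 13.5 s; no verdict came back. With the gripper closed, I folded the flap down, then pushed the lid over from behind and pressed it shut. Nothing was gripped.

- **Flap:** it stopped hard at a tip height of about 48 mm (48.5 expected) under about 30 N. The camera check put its corners within about 2 px of the flat position, with the lid still open at about 1.65 rad.
- **Lid:** it stopped at a tip height of about 72 mm under about 28 N. Its corners in the scene picture match an angle of 0, and 0.03 rad would have shifted them about 4 px in the enlarged view. The top view agrees less closely, about 4–6 px off in its enlarged view, and can't tell such small angles apart.
- **Forces:** the highest reading was about 30 N, against the 60 N limit. Readings came only at the end of each move, so a brief peak in between would not show.
- **Loose things:** the palm handle, sliding bevel and carving look the same in the pictures before and after. The gouges are now hidden under the flap, so I couldn't check them directly; the fingers never touched them.
- **Robot:** it is well clear of everything, with force readings near zero.

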